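Seat a wheel disc under the inspection camera and clamp it

ROBOT

A 7-joint arm with a two-finger parallel gripper is mounted at the origin on the work surface. World frame = base frame: x ahead of the robot, y to its left, z up, the work surface at z = 0. Lengths are in mm, angles in degrees, forces in N, time in s.
With the tool pointing down it reaches from about 400 to 850 mm from the base axis. Payload 6.9 kg.
Tool frame: the origin (TCP) lies midway between the tips of the shut fingers; the grasp point (between the pads) lies 19 mm behind it; z points along the fingers, y is the line along which they close (so a half turn about z gives the same grasp; the last joint's range is limited). The gripper opens to 85 mm and grips with 20 to 120 N. Pads are 22 mm wide; open, the fingers measure 114 mm over their backs; the gripper's body (76 mm by 85 mm) begins 54 mm behind the grasp point. The pads swing forward as they close: fully open they stand 13 mm farther back than shut.
Start: joints at [81.732, 29.078, -13.613, 85.955, 7.202, 65.827, -8.869], TCP at [154.477, -605.597, 231.275] pointing down, gripper open.
Joint ranges: [-176.47, 176.47], [-13.61, 117.27], [-81.72, 77.17], [0.22, 143.17], [-87.28, 267.28], [10, 112.55], [-165.47, 165.47]. Speed limits (degrees/s): [136.94, 136.94, 180, 180, 180, 180, 180].

INTERFACE

Orientations are given as a 3x3 rotation matrix whose columns are the frame's x, y, z axes.
In Python, from plant import manip, capture, job_done, models gives the robot as it stands.
- The arm moves only by the tool carry_out, never from a script. Its argument "steps" is one flat list of numbers, 6 for each row, row after row: the shift along the tool's x, y, z in cm, then the turn, a rotation vector about the tool's x, y, z in degrees. In form: [dx, dy, dz, wx, wy, wz, dx, dy, dz, wx, wy, wz, ...]. A call has 1 to 20 rows; each row is the pose to reach, as a shift and turn from the pose commanded when the call began, along the tool's axes at that moment; what a row does not reach only later rows make up. A row lasts 1/8 s, in which the tool goes at most 62.5 mm and 10.7 degrees, less where a joint would pass 70% of its speed; a pose out of reach is approached as far as the arm can. A call with a gripper value outside its range is refused whole. "jaw" is the opening in per cent of the stroke, from 0 (shut) to 100 (fully open), set as the call begins (left out, the last holds). The fingers move at their own pace and stop on an object; "force" is the grip in N (left out, the last holds). Time passes only in rows, so rows that repeat a pose let the fingers close. It gives the time, the measured TCP pose, the force, the opening and the grip force at its end, in the units of the state.
- manip.observe(): the state, without advancing time (a new reading comes with each control period).
- capture(name): name is "side" or "top"; returns a dict with "img" (420x560x3 uint8, red, green, blue), "range_z" (420x560 float32, mm along the optical axis (not along the pixel's ray), 0 where there is no reading), "camera_matrix" (3x3 intrinsics, pixels), "rvec" (rotation vector, rad) and "tvec" (3), from world to camera coordinates, as OpenCV has them. Camera axes: x right, y down, z forward; pixel columns grow to the right and rows downward; lengths in mm; the calibration is good to about 2 mm. A picture is of the moment at which its call begins.
- job_done(): hands the job in; it is judged then, once.
Trained networks look in the newest picture that a camera, given by its name, has taken for a name from the list of things; names that differ only in an ending like _2 or _b are one class to them, and where a whole thing is asked for, a point or a joint stands for the part that bears it (a point fixed in the world has none). Each returns a list of dicts, best first, with "conf" (0 to 1); they miss things now and then, are a little off and sometimes report something else, mostly with a low value. They report only what shows in the picture. A call takes as long as a camera call. They do not tell look-alikes from the thing itself.
- models.cut_out(label, camera): "region" (420x560 bool, what is visible of it) and "rect" ([left, top, right, bottom] in pixels, round what is visible of it).
The state is a dict: "clock": time; "joint_positions": joint angles; "joint_velocities": joint speeds; "tau": joint torques, N m; "ee_pos": TCP position; "eef_rot": TCP orientation; "contact_force": force on the tool from outside, world axes, zero at the start; "ft_torque": the same for the moment, N m; "gripper_width": finger opening in mm; "grasp_force": force on a finger pad.
Only numpy, scipy, OpenCV 4.12 (cv2) and the standard library are available. Lean on these libraries where they do the work, as an engineer would, in place of code of your own. Each camera call takes 0.05 s, during which the arm holds its last target. There are 200 camera calls.

TASK

Slide the white wheel disc along the metal plate, without lifting it off the plate, in under the camera head until it drops flat into the shallow round pocket. Then swing the hold-down arm over it as far as it will go and let go. Do not knock the camera head, and leave the things lying round the plate alone.

Things in the scene. Friction and masses are not known exactly. Their poses are not given: they have to be found in the camera images.
- station: Fixed inspection station: grey anodised aluminium plate 290 mm long (its x) by 210 mm wide (its y), 12 mm thick, origin at the centre of its underside, z up, lying on the bench. Its +x, the sliding direction, points to the robot's left, within about 16 degrees; its +y points towards the robot. The open half (its x below 0) is bare plate; the camera head stands over the other half.
- pocket (a point): Centre of the mouth of the round pocket, level with the plate's top face. The pocket is 55 mm wide and 4 mm deep, dark floor, lying at x +50, y -40 mm of the plate. Axes as the plate's.
- stop (a point): Middle of the near face of the small steel stop block (24 mm wide across y, 14 mm tall, 14 mm deep) that stands on the plate just beyond the pocket (near and beyond: as seen sliding in from the open half). The face is 26.5 mm beyond the pocket's centre, so a disc pushed against it along the lane is over the pocket. Axes as the plate's.
- camera_head: Camera head: rigid white box 90 mm long (plate's x), 100 mm wide (y), 75 mm tall, held 57 mm above the plate's top by two 16 mm posts that stand 75 mm beyond the pocket's centre, 40 mm to either side. Origin: middle of the lower edge on the open-half side. A 3 mm lens ring stands down from its underside.
- head_front (a point): Middle of the head's lower edge on the open-half side, 2 mm short of the pocket's centre and 57 mm above the plate: the head covers the pocket's far half, so a tool pointing straight down cannot get to the pocket. Come in from the open half with the tool leaning 35 to 45 degrees, its tips leading.
- disc_mid (a point): Centre (half-way up) of the loose white plastic wheel disc, 52 mm in diameter, 9 mm thick, about 30 g, lying flat on the open half of the plate. Seated in the pocket it still stands 5 mm proud of the plate.
- hold_down (a joint): Angle of the hold-down about its upright pivot: 0 open, 1.396 closed at its stop; grows anticlockwise seen from above. Light friction (0.05 N m), stays where left. A flat steel bar 16 mm wide, its underside 7 mm above the plate: it clears the disc only when that is down in its pocket. Open, its clamping end points back along the sliding lane, beside it; closed, it lies over the disc.
- pivot (a point): Point on the pivot axis of the hold-down at the plate's top face, 90 mm to the plate's +y side (the robot's side) of the pocket's centre.
- handle (a point): Point on the axis of the hold-down's handle, an upright black plastic pin 14 mm in diameter. It lies 38 mm above the plate's top; the pin's top is 55 mm above the plate and it rises from the bar, whose top is 15 mm above the plate. The pin stands 55 mm from the pivot and moves on a circle about it, towards the plate's -x as the arm closes.
- tyre_a: Bystander: clear plastic tyre ring 54 mm wide, 22 mm tall, origin under its centre.
- tyre_b: Bystander: white tyre ring 48 mm wide, 20 mm tall, origin under its centre.
- driver: Bystander: screwdriver lying on the bench.
- tub: Bystander: small clear jar with a white lid, 60 mm wide, 45 mm tall, origin under its centre.
Things that resemble listed ones, but are neither listed nor needed, are in the scene too. What is shaped like the part that bears disc_mid but turquoise is not meant.

How it is judged:
By the outcome, as a careful person would: the job done as asked, in the order asked, and still so for the second after the job is handed in, with the robot touching nothing.
It also fails if it takes over 58 s, if anything falls off the work surface, if the arm or the gripper's body presses on something with over 40 N, if the wrist force passes 120 N, or if a joint passes its speed limit or range.

## Working session

There is one attempt and no reset: what is moved stays moved. The work goes in short steps, Python scripts to look and compute and a tool call to move; the robot and the scene stay as the last step left them, time stands still between calls to the robot, and variables do not carry over. Pictures are saved under pics/ and viewed, at most 10 in all, crops included, and the job is handed in when it is done.

Besides the shell and the picture viewer there is one more tool, called after "Emit:" by a JSON object that holds its "name" and its "arguments", one argument or row to a line. carry_out: Moves the arm, as the interface text tells. Its arguments: {"type":"object","properties":{"steps":{"type":"array","items":{"type":"number"}},"jaw":{"type":"number"},"force":{"type":"number"}},"required":["steps"]}

```bash
mkdir -p pics; ls; cat > h.py <<'E'
import numpy as np, cv2
from plant import manip, capture, job_done, models
def cam(n):
    c=capture(n); c['R']=cv2.Rodrigues(np.array(c['rvec'],float))[0]; c['t']=np.array(c['tvec'],float).ravel(); c['K']=np.array(c['camera_matrix'],float); return c
def pts(c,mask):
    v,u=np.nonzero(mask&(c['range_z']>0)); z=c['range_z'][v,u].astype(float)
    p=np.stack([(u-c['K'][0,2])/c['K'][0,0]*z,(v-c['K'][1,2])/c['K'][1,1]*z,z],1)
    return (p-c['t'])@c['R']
def onplane(c,u,v,h):
    d=c['R'].T@np.linalg.solve(c['K'],[u,v,1.]); o=-c['R'].T@c['t']; return o+d*(h-o[2])/d[2]
def proj(c,p):
    q=c['K']@(c['R']@np.array(p,float)+c['t']); return q[:2]/q[2]
def save(c,name): cv2.imwrite('pics/'+name,c['img'][:,:,::-1])
E
python3 - <<'E'
from h import *
s=manip.observe(); print(s)
for n in('top','side'):
    c=cam(n); save(c,n+'0.png'); print(n,-c['R'].T@c['t'],c['R'][2])
    for l in('station','disc_mid','camera_head','hold_down','handle','stop','tyre_a','driver','tub'):
        try:
            for d in models.cut_out(l,n)[:3]:
                P=pts(c,d['region']); print(l,round(d['conf'],2),d['rect'],np.median(P,0).round() if len(P) else None,P.max(0).round() if len(P) else '')
        except Exception as e: print(l,e)
E
```

```text
pics
{'clock': 0.0, 'joint_positions': array([ 81.73128051,  29.12629516, -13.60828277,  86.00664064,
         7.20283943,  65.82748252,  -8.86673304]), 'joint_velocities': array([-0.04551584, -0.00437045,  0.04993341,  0.08828251, -0.01774833,
       -0.00686897, -0.0684303 ]), 'tau': array([-9.05966299e-04, -6.20595789e+01, -2.18724400e+00, -2.49655116e+01,
        1.25282674e-02,  1.20568438e-02,  1.04737893e-06]), 'ee_pos': array([ 154.30768852, -605.14875028,  230.43339677]), 'eef_rot': array([[ 9.68945039e-01,  2.47275706e-01, -4.85922993e-04],
       [ 2.47276179e-01, -9.68943541e-01,  1.70461999e-03],
       [-4.93208327e-05, -1.77184027e-03, -9.99998429e-01]]), 'contact_force': array([ 0.16821631, -0.0338043 ,  0.85258336]), 'ft_torque': array([-0.07363864,  0.0069838 , -0.02828754]), 'grasp_force': 0.0, 'gripper_width': 85.39642487875086}
top [ 343.72855874   10.82914201 1285.91543124] [ 0.165661   -0.02042108 -0.9859713 ]
station 0.82 [246.3, 154.2, 358.6, 245.3] [560. -87.  13.] [674.  56. 155.]
disc_mid 0.81 [369.1, 178.0, 385.9, 202.3] [ 597. -308.    9.] [ 623. -283.  
[... 1331 characters left out ...]
2.] [687. 203. 152.]
hold_down 0.65 [256.5, 220.0, 290.8, 259.4] [519. -45.  28.] [542.  -6.  69.]
handle 0.56 [257.0, 222.0, 290.6, 263.0] [520. -48.  28.] [545.  -5.  69.]
stop 0.92 [257.8, 183.8, 348.9, 304.3] [574. -91.  13.] [685. 148. 152.]
tyre_a 0.9 [277.7, 342.8, 300.9, 371.3] [ 482. -377.   21.] [ 508. -346.   26.]
tyre_a 0.6 [360.4, 326.7, 385.4, 352.3] [ 678. -365.   18.] [ 700. -339.   23.]
driver 0.62 [220.6, 143.2, 270.3, 161.6] [446. 385.  19.] [574. 444.  28.]
driver 0.38 [259.2, 181.7, 351.3, 306.2] [574. -89.  13.] [702.  66. 152.]
tub 0.71 [302.4, 135.8, 319.1, 158.2] [704. 346.  33.] [749. 460.  48.]
tub 0.68 [257.1, 181.2, 352.5, 306.4] [575. -90.  13.] [718. 208. 152.]
```

```bash
python3 - <<'E'
from h import *
a=cv2.imread('pics/top0.png')[130:270,220:430]; b=cv2.imread('pics/side0.png')[160:350,210:410]
a=cv2.resize(a,(798,532),interpolation=cv2.INTER_CUBIC); cv2.imwrite('pics/a.png',a)
b=cv2.resize(b,(630,598),interpolation=cv2.INTER_CUBIC); cv2.imwrite('pics/b.png',b)
E
```

```text
(no output)
```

View pics/a.png

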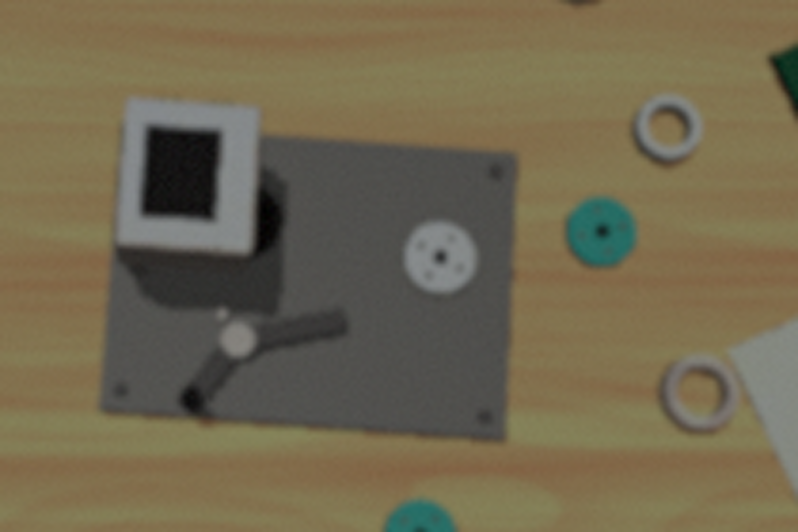

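View pics/b.png

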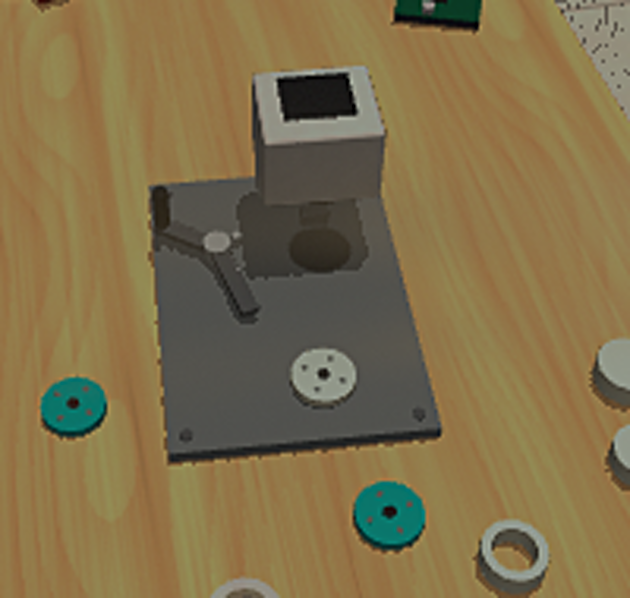

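The top crop shows the plate with corners near (516,153), (505,437) and (100,410), the white disc at (440,257), the pivot at (238,338) and the handle at (190,398). The side crop shows the pocket at (320,250) with the stop behind it at (315,213), and the disc at (323,375).

```bash
cat >> h.py <<'E'
def disc(c,pred,h=21,r=45):
    # white low blob near pred on plane z=h
    u,v=proj(c,[pred[0],pred[1],h]); hsv=cv2.cvtColor(c['img'],cv2.COLOR_RGB2HSV)
    yy,xx=np.mgrid[:420,:560]; m=((hsv[...,2]>110)&(hsv[...,1]<60)&(np.hypot(xx-u,yy-v)<16)).astype(np.uint8)
    n,l,s,ce=cv2.connectedComponentsWithStats(m)
    k=1+np.argmax(s[1:,4]); cs,_=cv2.findContours((l==k).astype(np.uint8),cv2.RETR_EXTERNAL,cv2.CHAIN_APPROX_NONE)
    e=cv2.fitEllipse(cv2.convexHull(cs[0])); return onplane(c,*e[0],h),s[k,4],e
E
python3 - <<'E'
from h import *
for n,off,sc,C in(('top',(220,130),3.8,{'mm':(516,153),'mp':(505,437),'pp':(100,410)}),('side',(210,160),3.15,{'mp':(168,455),'mm':(440,431),'pp':(149,186)})):
    c=cam(n)
    W={k:onplane(c,off[0]+(p[0]+.5)/sc-.5,off[1]+(p[1]+.5)/sc-.5,12)[:2] for k,p in C.items()}
    print(n,{k:v.round(1) for k,v in W.items()})
    dx=W['pp']-W['mp']; dy=W['mp']-W['mm']; print(np.linalg.norm(dx),np.linalg.norm(dy),np.degrees(np.arctan2(-dx[0],dx[1])),np.degrees(np.arctan2(-dy[1],-dy[0])))
    print('centre',(W['mm']+W['pp'])/2)
    D=disc(c,(580,-165)); print('disc',D)
    # depth plate rect
    z=pts(c,np.ones((420,560),bool)); z=z[(abs(z[:,2]-12)<4)&(z[:,0]>430)&(z[:,0]<720)&(z[:,1]>-280)&(z[:,1]<90)]
    print(len(z),cv2.minAreaRect(z[:,:2].astype(np.float32)))
    if n=='side':
        for nm,p in(('pocket',(320,250)),('piv',(217,242))):
            print(nm,onplane(c,off[0]+p[0]/sc,off[1]+p[1]/sc,12 if nm=='pocket' else 28).round(1))
    else: print('piv',onplane(c,off[0]+238/sc,off[1]+338/sc,28).round(1))
E
```

```text
top {'mm': array([ 657.8, -247.7]), 'mp': array([ 450.5, -231.5]), 'pp': array([472.3,  56. ])}
288.41684611046867 207.90674983298607 -4.338025611449168 -4.459466519681863
centre [565.02843545 -95.82862239]
disc (array([ 579.60658325, -187.12221448,   21.        ]), np.int32(233), ((335.0597229003906, 197.14353942871094), (16.832111358642578, 18.562543869018555), 172.9053497314453))
5318 ((564.1973266601562, -104.11827087402344), (342.2115478515625, 229.1718292236328), 89.83567810058594)
piv [519.8 -43.   28. ]
side {'mp': array([ 450.5, -232.7]), 'mm': array([ 657.9, -250.9]), 'pp': array([474.5,  55.6])}
289.29648780519483 208.21057586941276 -4.749421619918609 -5.009846096544393
centre [566.21171871 -97.65264387]
disc (array([ 580.61339734, -188.16805018,   21.        ]), np.int32(240), ((312.11883544921875, 278.3423156738281), (16.277812957763672, 20.258060455322266), 91.4871826171875))
5646 ((567.05712890625, -97.14967346191406), (293.75225830078125, 210.45001220703125), 85.39926147460938)
pocket [611.4 -53.5  12. ]
piv [522.6 -41.3  28. ]
```

```bash
cat >> h.py <<'E'
from scipy.spatial.transform import Rotation as Ro
A=np.radians(4.6); XP=np.array([np.sin(A),np.cos(A),0]); YP=np.array([-np.cos(A),np.sin(A),0]); C0=np.array([565.6,-96.8,12.])
def w(x,y,z): return C0+x*XP+y*YP+[0,0,z]
def pl(p): d=np.array(p)-C0; return np.array([d@XP,d@YP,d[2]])
def lean(a):
    a=np.radians(a); z=np.sin(a)*XP-[0,0,np.cos(a)]; y=-YP; return np.stack([np.cross(y,z),y,z],1)
def go(P,R=None):
    s=manip.observe(); R0=np.array(s['eef_rot']); R=R0 if R is None else R
    print('shift cm',(R0.T@(np.array(P)-s['ee_pos'])/10).round(2),'turn',np.degrees(Ro.from_matrix(R0.T@R).as_rotvec()).round(1),'now',pl(s['ee_pos']).round(1),'F',np.array(s['contact_force']).round(1),s['clock'])
E
python3 - <<'E'
from h import *
go(w(-79,-21.7,70),lean(38))
E
```

```text
shift cm [ 51.91 -30.96  14.93] turn [ 23.5  32.9 -68.3] now [-540.1  369.   219.3] F [-0.1  0.   0.7] 1.1
```

Emit:
{"name": "carry_out", "arguments": {
  "steps": [51.9,-31.0,10,23.5,32.9,-68.3,51.9,-31.0,10,23.5,32.9,-68.3,51.9,-31.0,10,23.5,32.9,-68.3,51.9,-31.0,10,23.5,32.9,-68.3,51.9,-31.0,10,23.5,32.9,-68.3,51.9,-31.0,10,23.5,32.9,-68.3,51.9,-31.0,10,23.5,32.9,-68.3,51.9,-31.0,10,23.5,32.9,-68.3,51.9,-31.0,10,23.5,32.9,-68.3,51.9,-31.0,10,23.5,32.9,-68.3,51.9,-31.0,10,23.5,32.9,-68.3,51.9,-31.0,14.9,23.5,32.9,-68.3,51.9,-31.0,14.9,23.5,32.9,-68.3,51.9,-31.0,14.9,23.5,32.9,-68.3],
  "jaw": 78
}}

```text
clock: 2.85
ee_pos: [581.0, -177.5, 83.5]
eef_rot: [[0.064, 0.997, 0.051], [0.785, -0.082, 0.613], [0.616, 0.0, -0.788]]
contact_force: [0.5, 0.1, 0.2]
gripper_width: 66.9
grasp_force: 0.0
```

```bash
python3 - <<'E'
from h import *
s=manip.observe(); print(s['joint_positions'].round(1),s['gripper_width'])
go(w(-79,-21.7,14),lean(38))
E
```

```text
[ 55.3  52.6 -42.1  88.4  -4.2  60.8  20.5] 66.90748430211065
shift cm [-3.52 -0.01  4.55] turn [ 0.1  0.  -0.1] now [-79.2 -21.8  71.5] F [0.5 0.1 0.2] 2.85
```

Emit:
{"name": "carry_out", "arguments": {
  "steps": [-1.8,0,2.3,0,0,0,-3.5,0,4.5,0,0,0,-3.5,0,4.5,0,0,0,-3.5,0,4.5,0,0,0]
}}

```text
clock: 3.35
ee_pos: [581.8, -177.1, 27.4]
eef_rot: [[0.063, 0.997, 0.052], [0.786, -0.081, 0.613], [0.615, 0.002, -0.789]]
contact_force: [0.1, -0.4, -0.4]
gripper_width: 66.6
grasp_force: 0.0
```

```bash
python3 - <<'E'
from h import *
c=cam('side'); b=cv2.resize(c['img'][210:340,230:400,::-1],(765,585),interpolation=cv2.INTER_CUBIC); cv2.imwrite('pics/c.png',b)
go(w(-79,-21.7,8),lean(38))
E
```

```text
shift cm [-0.47 -0.09  0.57] turn [0.1 0.1 0. ] now [-78.8 -22.6  15.4] F [-0.3  0.9  0.5] 3.4
```

View pics/c.png

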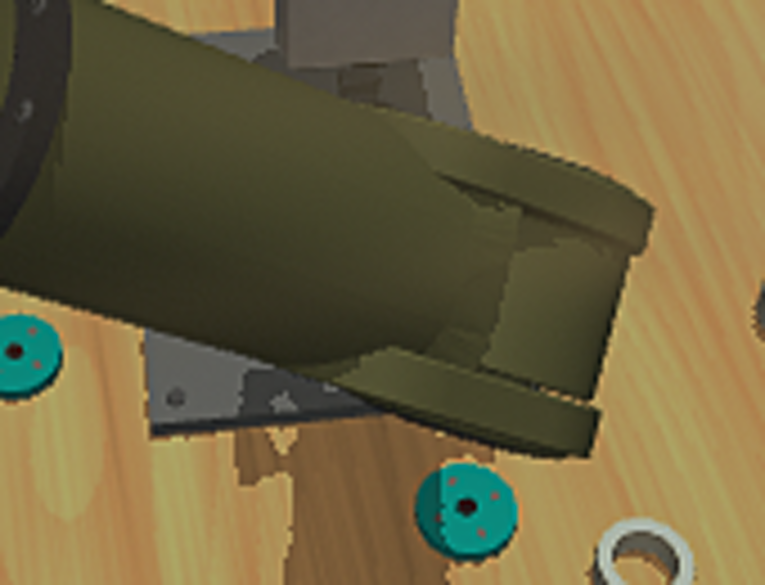

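The side camera now sees only the arm and gripper covering the disc, so I'll go down by feel.

Emit:
{"name": "carry_out", "arguments": {
  "steps": [-0.12,-0.08,0.16,0,0,0,-0.24,-0.08,0.3,0,0,0,-0.24,-0.08,0.3,0,0,0]
}}

```text
clock: 3.78
ee_pos: [579.9, -176.8, 21.5]
eef_rot: [[0.064, 0.997, 0.05], [0.786, -0.081, 0.613], [0.615, -0.0, -0.788]]
contact_force: [-0.0, 0.2, -0.7]
gripper_width: 67.1
grasp_force: 0.0
```

Emit:
{"name": "carry_out", "arguments": {
  "steps": [-0.06,0,0.08,0,0,0,-0.12,0,0.16,0,0,0,-0.12,0,0.16,0,0,0]
}}

```text
clock: 4.15
ee_pos: [579.9, -176.7, 19.3]
eef_rot: [[0.064, 0.997, 0.049], [0.786, -0.081, 0.613], [0.615, -0.0, -0.788]]
contact_force: [0.5, -0.8, 0.1]
gripper_width: 66.7
grasp_force: 0.0
```

Emit:
{"name": "carry_out", "arguments": {
  "steps": [-0.06,0,0.08,0,0,0,-0.18,0,0.24,0,0,0,-0.18,0,0.24,0,0,0]
}}

```text
clock: 4.53
ee_pos: [579.8, -176.7, 16.2]
eef_rot: [[0.064, 0.997, 0.049], [0.786, -0.081, 0.613], [0.615, -0.0, -0.788]]
contact_force: [0.8, 0.1, -0.7]
gripper_width: 66.4
grasp_force: 0.0
```

Emit:
{"name": "carry_out", "arguments": {
  "steps": [-0.06,0,0.08,0,0,0,-0.12,0,0.16,0,0,0,-0.12,0,0.16,0,0,0]
}}

```text
clock: 4.9
ee_pos: [579.9, -176.6, 14.3]
eef_rot: [[0.064, 0.997, 0.049], [0.786, -0.081, 0.613], [0.615, -0.0, -0.788]]
contact_force: [0.4, 0.1, 0.4]
gripper_width: 66.4
grasp_force: 0.0
```

Emit:
{"name": "carry_out", "arguments": {
  "steps": [-0.06,0,0.08,0,0,0,-0.12,0,0.16,0,0,0,-0.12,0,0.16,0,0,0]
}}

```text
clock: 5.28
ee_pos: [579.9, -176.6, 12.3]
eef_rot: [[0.064, 0.997, 0.049], [0.786, -0.081, 0.613], [0.615, -0.0, -0.788]]
contact_force: [1.0, 0.1, -0.8]
gripper_width: 66.7
grasp_force: 0.0
```

Emit:
{"name": "carry_out", "arguments": {
  "steps": [-0.06,0,0.08,0,0,0,-0.12,0,0.16,0,0,0,-0.12,0,0.16,0,0,0]
}}

```text
clock: 5.65
ee_pos: [580.1, -176.6, 11.5]
eef_rot: [[0.063, 0.997, 0.05], [0.786, -0.081, 0.614], [0.616, 0.0, -0.788]]
contact_force: [-1.7, -1.7, 8.0]
gripper_width: 66.8
grasp_force: 3.9
```

Emit:
{"name": "carry_out", "arguments": {
  "steps": [0.34,0,-0.43,0,0,0,0.34,0,-0.43,0,0,0,0.34,0,-0.43,0,0,0]
}}

```text
clock: 6.02
ee_pos: [579.9, -176.6, 15.8]
eef_rot: [[0.064, 0.997, 0.049], [0.786, -0.081, 0.613], [0.615, -0.0, -0.788]]
contact_force: [-0.6, 0.1, 0.6]
gripper_width: 66.9
grasp_force: 0.0
```

Emit:
{"name": "carry_out", "arguments": {
  "steps": [0,0,0,0,0,0,0,0,0,0,0,0,0,0,0,0,0,0,0,0,0,0,0,0],
  "jaw": 55,
  "force": 20
}}

```text
clock: 6.52
ee_pos: [579.9, -176.6, 15.9]
eef_rot: [[0.064, 0.997, 0.05], [0.786, -0.081, 0.613], [0.615, -0.0, -0.788]]
contact_force: [0.0, -1.3, 1.4]
gripper_width: 50.8
grasp_force: 20.7
```

```bash
python3 - <<'E'
from h import *
c=cam('top'); b=cv2.resize(c['img'][140:260,240:400,::-1],(800,600),interpolation=cv2.INTER_CUBIC); cv2.imwrite('pics/d.png',b)
print(proj(c,w(-89.4,-21.7,9)))
go(w(-60,-30.3,3.9),lean(38)); s=manip.observe(); print(s['gripper_width'])
E
```

```text
[335.24816678 196.97851899]
shift cm [1.45 0.96 1.13] turn [ 0.  0. -0.] now [-78.4 -20.7   3.9] F [-0.7 -0.6  1.3] 6.575
50.42101955332688
```

View pics/d.png

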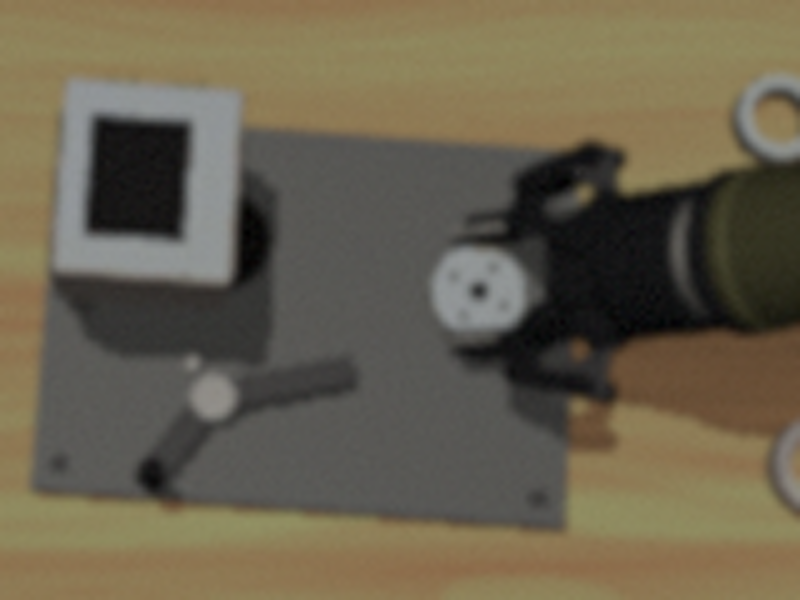

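The picture shows the disc held between the fingertips at (480,288), with the plate, hold-down and head clear of the gripper. At 38° the gripper body would pass too close to the head, so I'll regrip at 45°.

Emit:
{"name": "carry_out", "arguments": {
  "steps": [0,0,0,0,0,0,0,0,0,0,0,0,0.2,0,-0.1,0,7,0,0.2,0,-0.1,0,7,0,0.2,0,-0.1,0,7,0],
  "jaw": 72
}}

```text
clock: 7.2
ee_pos: [580.2, -175.2, 18.0]
eef_rot: [[0.057, 0.997, 0.057], [0.706, -0.081, 0.704], [0.706, 0.0, -0.708]]
contact_force: [-0.6, 0.8, -0.2]
gripper_width: 61.7
grasp_force: 0.0
```

```bash
python3 - <<'E'
from h import *
c=cam('top'); D=disc(c,w(-89.4,-21.7,9)); p=pl(D[0]); print(p,D[1:])
go(w(p[0]+12.5,p[1],5.4),lean(45))
E
```

```text
[-89.62100499 -19.54143496   9.        ] (np.int32(272), ((335.2916259765625, 197.76087951660156), (18.26844596862793, 18.989524841308594), 107.6656723022461))
shift cm [-0.12 -0.14  0.04] turn [0.  0.1 0. ] now [-76.5 -20.9   6.5] F [-0.7  0.2 -0. ] 7.25
```

Emit:
{"name": "carry_out", "arguments": {
  "steps": [-0.1,0,0.06,0,0,0,-0.1,0,0.06,0,0,0,-0.1,0,0.06,0,0,0,-0.1,0,0.06,0,0,0,-0.1,0,0.06,0,0,0],
  "jaw": 55
}}

```text
clock: 7.88
ee_pos: [580.5, -174.9, 18.4]
eef_rot: [[0.055, 0.997, 0.057], [0.706, -0.079, 0.704], [0.707, 0.001, -0.708]]
contact_force: [-0.9, -0.9, 6.2]
gripper_width: 50.4
grasp_force: 20.0
```

```bash
python3 - <<'E'
from h import *
c=cam('top'); D=disc(c,w(-89.4,-21.7,9)); p=pl(D[0]); print(p,D[1:])
q=pl(manip.observe()['ee_pos']);go(w(q[0]+70,-39.5,q[2]),lean(45))
E
```

```text
[-89.34366384 -20.32969648   9.        ] (np.int32(249), ((335.203857421875, 197.46995544433594), (16.922727584838867, 19.351903915405273), 96.37229919433594))
shift cm [4.95 1.84 4.95] turn [0.  0.1 0.1] now [-76.7 -21.1   6.4] F [-1.3 -0.7  5.3] 7.925
```

Emit:
{"name": "carry_out", "arguments": {
  "steps": [0.5,0.18,0.43,0,0,0,1.0,0.37,0.93,0,0,0,1.5,0.55,1.43,0,0,0,2.0,0.74,1.93,0,0,0,2.5,0.92,2.43,0,0,0,3.0,1.1,2.93,0,0,0,3.5,1.3,3.43,0,0,0,4.0,1.48,3.93,0,0,0,4.5,1.66,4.43,0,0,0,5.0,1.84,4.93,0,0,0,5.0,1.84,4.93,0,0,0]
}}

```text
clock: 9.3
ee_pos: [604.7, -105.7, 18.4]
eef_rot: [[0.055, 0.997, 0.057], [0.705, -0.079, 0.705], [0.707, 0.001, -0.707]]
contact_force: [2.6, 2.5, 4.8]
gripper_width: 50.4
grasp_force: 20.9
```

```bash
python3 - <<'E'
from h import *
c=cam('top'); D=disc(c,w(-19.5,-39,9)); p=pl(D[0]); print(p,D[1:])
b=cv2.resize(c['img'][140:260,240:400,::-1],(800,600),interpolation=cv2.INTER_CUBIC); cv2.imwrite('pics/e.png',b)
q=pl(manip.observe()['ee_pos']);go(w(q[0]+55,-40,q[2]),lean(45)); print(manip.observe()['gripper_width'])
E
```

```text
[-18.00832974 -39.13347318   9.        ] (np.int32(255), ((309.4994812011719, 188.84588623046875), (17.31975555419922, 19.308452606201172), 98.91545104980469))
shift cm [3.89 0.04 3.89] turn [ 0.  -0.   0.1] now [ -5.9 -39.7   6.4] F [1.6 2.3 5.6] 9.35
50.715640297697504
```

View pics/e.png

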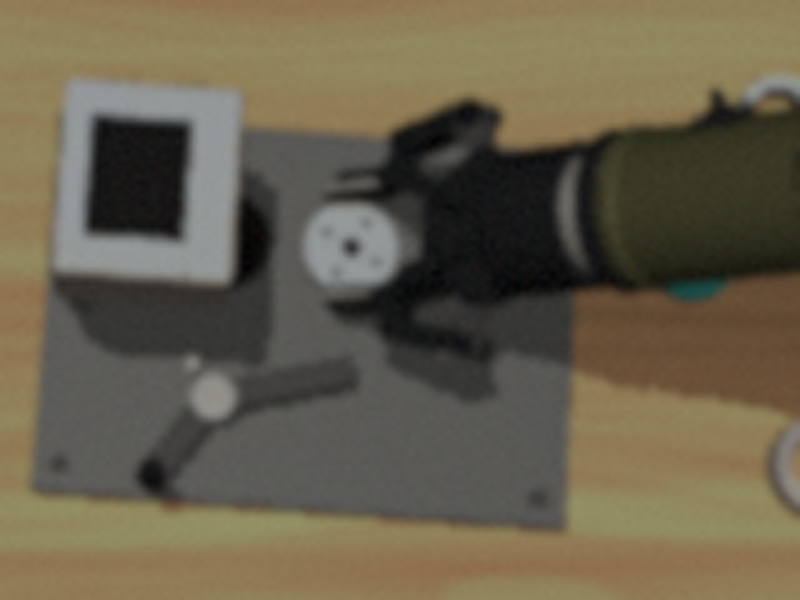

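The disc is held at about (351,247), sliding straight down the lane, with the head and hold-down clear.

Emit:
{"name": "carry_out", "arguments": {
  "steps": [0.5,0.01,0.48,0,0,0,1.0,0.02,0.97,0,0,0,1.5,0.02,1.47,0,0,0,2.0,0.03,1.97,0,0,0,2.5,0.03,2.47,0,0,0,3.0,0.03,2.97,0,0,0,3.5,0.03,3.47,0,0,0,3.9,0.03,3.87,0,0,0,3.9,0.03,3.87,0,0,0]
}}

```text
clock: 10.48
ee_pos: [609.6, -52.7, 18.3]
eef_rot: [[0.056, 0.997, 0.059], [0.705, -0.081, 0.704], [0.707, 0.002, -0.708]]
contact_force: [1.6, -0.5, 5.9]
gripper_width: 50.6
grasp_force: 21.3
```

```bash
python3 - <<'E'
from h import *
for n in('top','side'):
    c=cam(n); save(c,n+'f.png')
b=cv2.imread('pics/sidef.png')[180:270,240:360]; cv2.imwrite('pics/f.png',cv2.resize(b,(800,600),interpolation=cv2.INTER_CUBIC))
q=pl(manip.observe()['ee_pos']);go(w(62.6,-40,q[2]),lean(45)); print(manip.observe()['gripper_width'])
E
```

```text
shift cm [ 1.07 -0.04  1.06] turn [0.1 0.  0. ] now [ 47.5 -40.3   6.3] F [ 0.7 -0.8  6.2] 10.575
50.485294569698375
```

View pics/f.png

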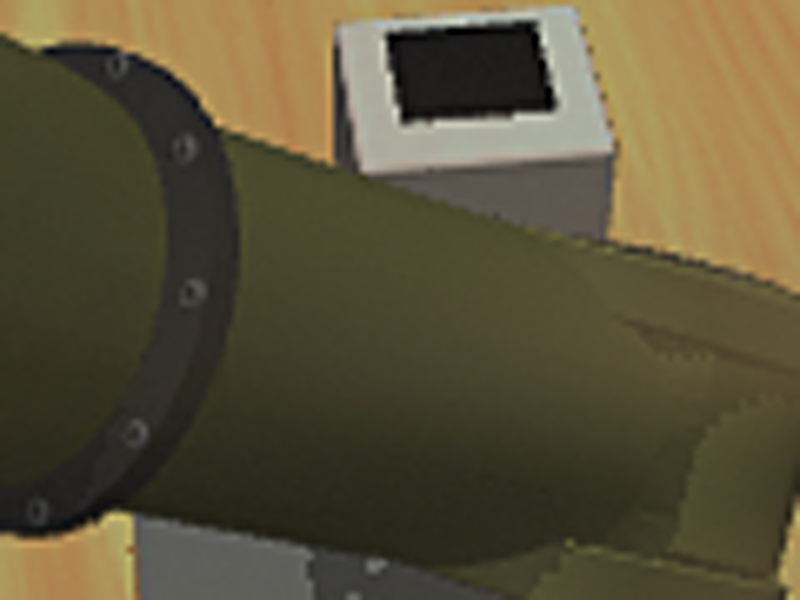

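The side view shows only the arm in front of the head's front face. I'll check the gap from the depth data before the last 15 mm.

```bash
python3 - <<'E'
from h import *
for n in('top','side'):
    c=cam(n); P=pts(c,np.ones((420,560),bool)); d=P-C0; q=np.stack([d@XP,d@YP,d[:,2]],1)
    m=(q[:,2]>57)&(q[:,2]<300)&(q[:,1]>-130)&(q[:,1]<60)&(q[:,0]>-60)&(q[:,0]<60)
    for lo in range(57,180,15):
        s=q[m&(q[:,2]>=lo)&(q[:,2]<lo+15)]
        print(n,lo,np.round(np.sort(s[:,0])[-400::25]) )
E
```

```text
top 57 [-34.  -2.   1.   5.   9.  11.  19.]
top 72 [-38. -31. -27. -23. -19. -16. -14. -12. -10.  -7.  -4.  -1.   4.]
top 87 [-43. -27. -24. -22. -20. -18. -14. -10.]
top 102 [-59. -28.]
top 117 [-59. -44. -36. -30. -26. -22.  49.  52.  56.  60.]
top 132 [-60. -53. -46. -42. -38. -36. -32. -24.  52.  54.  57.  60.]
top 147 [-60. -56. -53. -50. -46.]
top 162 [-60.]
top 177 []
side 57 []
side 72 [50.]
side 87 [46. 49.]
side 102 [46. 48. 49. 49. 52.]
side 117 [44. 48. 48. 49. 49. 50. 52. 54. 59.]
side 132 [48. 55. 59.]
side 147 []
side 162 []
side 177 []
```

Emit:
{"name": "carry_out", "arguments": {
  "steps": [0.35,-0.02,0.35,0,0,0,0.7,-0.03,0.7,0,0,0,0.9,-0.03,0.9,0,0,0,1.0,-0.03,1.0,0,0,0,1.0,-0.03,1.0,0,0,0]
}}

```text
clock: 11.3
ee_pos: [609.6, -38.4, 17.4]
eef_rot: [[0.057, 0.997, 0.057], [0.705, -0.081, 0.705], [0.707, -0.0, -0.707]]
contact_force: [0.6, -1.0, 3.2]
gripper_width: 50.3
grasp_force: 21.2
```

Emit:
{"name": "carry_out", "arguments": {
  "steps": [0.07,0,0.07,0,0,0,0.07,0,0.07,0,0,0]
}}

```text
clock: 11.55
ee_pos: [609.6, -37.5, 17.3]
eef_rot: [[0.057, 0.997, 0.057], [0.705, -0.081, 0.704], [0.707, -0.0, -0.708]]
contact_force: [1.0, 0.1, 2.2]
gripper_width: 50.4
grasp_force: 21.1
```

Emit:
{"name": "carry_out", "arguments": {
  "steps": [0.07,0.05,0.07,0,0,0,0.07,0.05,0.07,0,0,0]
}}

```text
clock: 11.8
ee_pos: [609.9, -36.5, 17.0]
eef_rot: [[0.057, 0.997, 0.056], [0.705, -0.08, 0.704], [0.707, -0.001, -0.708]]
contact_force: [0.4, 0.4, 0.1]
gripper_width: 50.6
grasp_force: 20.8
```

Emit:
{"name": "carry_out", "arguments": {
  "steps": [0.07,0,0.07,0,0,0,0.07,0,0.07,0,0,0]
}}

```text
clock: 12.05
ee_pos: [610.2, -35.6, 17.3]
eef_rot: [[0.057, 0.997, 0.057], [0.705, -0.081, 0.704], [0.707, -0.0, -0.708]]
contact_force: [-0.3, 0.1, -0.7]
gripper_width: 50.7
grasp_force: 20.8
```

Emit:
{"name": "carry_out", "arguments": {
  "steps": [0.07,0,0.07,0,0,0,0.07,0,0.07,0,0,0]
}}

```text
clock: 12.3
ee_pos: [610.3, -35.4, 17.1]
eef_rot: [[0.058, 0.997, 0.057], [0.706, -0.081, 0.704], [0.706, -0.0, -0.708]]
contact_force: [-1.8, -4.5, -0.8]
gripper_width: 50.5
grasp_force: 20.9
```

Emit:
{"name": "carry_out", "arguments": {
  "steps": [0.07,0,0.07,0,0,0,0.07,0,0.07,0,0,0]
}}

```text
clock: 12.55
ee_pos: [610.3, -35.3, 16.8]
eef_rot: [[0.058, 0.997, 0.058], [0.707, -0.082, 0.703], [0.705, -0.0, -0.709]]
contact_force: [-3.6, -6.6, 1.6]
gripper_width: 50.2
grasp_force: 21.0
```

Emit:
{"name": "carry_out", "arguments": {
  "steps": [-0.13,0,-0.13,0,0,0,-0.13,0,-0.13,0,0,0]
}}

```text
clock: 12.8
ee_pos: [610.4, -35.5, 17.5]
eef_rot: [[0.057, 0.997, 0.057], [0.705, -0.081, 0.704], [0.707, 0.0, -0.707]]
contact_force: [-0.5, -2.3, -0.6]
gripper_width: 50.7
grasp_force: 20.9
```

Emit:
{"name": "carry_out", "arguments": {
  "steps": [0,0,0,0,0,0,0,0,0,0,0,0,0,0,0,0,0,0,0,0,0,0,0,0],
  "jaw": 75
}}

```text
clock: 13.3
ee_pos: [610.4, -35.3, 17.5]
eef_rot: [[0.057, 0.997, 0.057], [0.705, -0.081, 0.705], [0.707, -0.0, -0.707]]
contact_force: [0.2, 0.4, -0.0]
gripper_width: 64.0
grasp_force: 0.0
```

Emit:
{"name": "carry_out", "arguments": {
  "steps": [0,0,-1,0,0,0,0,0,-3,0,0,0,-2,0,-7,0,0,0,-4,0,-12,0,0,0,-4,0,-17,0,0,0,-4,0,-17,0,0,0]
}}

```text
clock: 14.05
ee_pos: [599.7, -188.4, 111.8]
eef_rot: [[0.059, 0.996, 0.064], [0.708, -0.087, 0.701], [0.704, 0.004, -0.71]]
contact_force: [0.6, 0.5, -0.5]
gripper_width: 64.3
grasp_force: 0.0
```

```bash
python3 - <<'E'
from h import *
c=cam('side'); t=cam('top')
a=cv2.resize(c['img'][190:280,240:360,::-1],(400,300),interpolation=cv2.INTER_CUBIC)
b=cv2.resize(t['img'][150:240,240:360,::-1],(400,300),interpolation=cv2.INTER_CUBIC); cv2.imwrite('pics/g.png',np.hstack([a,b]))
for n,x in(('side',c),('top',t)):
    for h in(5,9): 
        try: D=disc(x,w(50,-40,h),h+12); print(n,h,pl(D[0]).round(1),D[1:])
        except Exception as e: print(e)
P=pts(c,np.ones((420,560),bool)); d=P-C0; q=np.stack([d@XP,d@YP,d[:,2]],1); m=(np.hypot(q[:,0]-50,q[:,1]+40)<20)&(q[:,2]<30)
A=np.c_[q[m][:,:2]-[50,-40],np.ones(m.sum())]; print(m.sum(),np.linalg.lstsq(A,q[m][:,2],rcond=None)[0]); m2=(np.hypot(q[:,0]+60,q[:,1]+20)<30); print('plate',np.median(q[m2][:,2]))
go(w(-60,-40,100))
E
```

```text
attempt to get argmax of an empty sequence
attempt to get argmax of an empty sequence
top 5 [ 59.5 -46.5   5. ] (np.int32(294), ((281.3330993652344, 184.49546813964844), (22.487407684326172, 28.633588790893555), 41.188377380371094))
top 9 [ 58.4 -46.8   9. ] (np.int32(300), ((281.79278564453125, 184.09446716308594), (22.44869041442871, 29.93464469909668), 41.436092376708984))
0 [0. 0. 0.]
plate nan
shift cm [1.85 0.05 1.54] turn [0. 0. 0.] now [-84.  -39.5  97.8] F [ 0.7  0.4 -0.1] 14.15
  return _methods._mean(a, axis=axis, dtype=dtype,
  ret = ret.dtype.type(ret / rcount)
```

View pics/g.png

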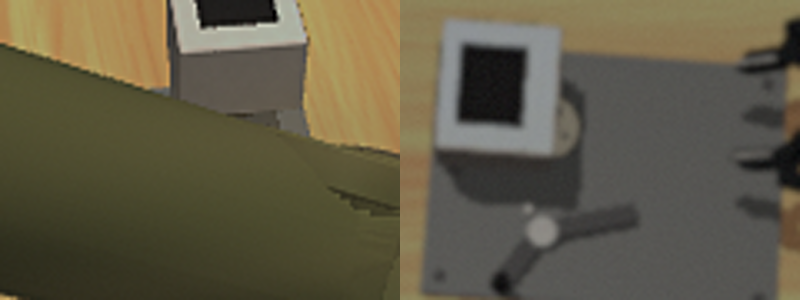

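The top half shows the disc half-hidden under the head at about (568,125). The arm blocks the side view, so I'll move it to above the handle and look again.

```bash
python3 - <<'E'
from h import *
t=cam('top')
H=onplane(t,220+190.5/3.8-.5,130+398.5/3.8-.5,60); print('handle',pl(H)); h=pl(H)-[50,50,0]; print(np.degrees(np.arctan2(h[1],h[0])),np.hypot(*h[:2]))
R=np.stack([-YP,-XP,[0,0,-1]],1)
go(w(30,120,140),R)
E
```

```text
handle [82.06276591 97.35669659 48.        ]
55.90010629159896 57.189838870095244
shift cm [ 11.   -15.9    4.98] turn [-35.2 -35.1  84.9] now [-82.9 -39.1  97.3] F [-0.2  0.  -0.3] 14.2
```

Emit:
{"name": "carry_out", "arguments": {
  "steps": [11,-15.9,5,-35.2,-35.1,84.9,11,-15.9,5,-35.2,-35.1,84.9,11,-15.9,5,-35.2,-35.1,84.9,11,-15.9,5,-35.2,-35.1,84.9,11,-15.9,5,-35.2,-35.1,84.9,11,-15.9,5,-35.2,-35.1,84.9,11,-15.9,5,-35.2,-35.1,84.9,11,-15.9,5,-35.2,-35.1,84.9,11,-15.9,5,-35.2,-35.1,84.9,11,-15.9,5,-35.2,-35.1,84.9,11,-15.9,5,-35.2,-35.1,84.9,11,-15.9,5,-35.2,-35.1,84.9],
  "jaw": 45
}}

```text
clock: 15.7
ee_pos: [448.2, -57.4, 151.3]
eef_rot: [[0.997, -0.079, 0.0], [-0.079, -0.997, 0.001], [-0.0, -0.001, -1.0]]
contact_force: [0.4, 0.1, -0.2]
gripper_width: 38.1
grasp_force: 0.0
```

```bash
python3 - <<'E'
from h import *
c=cam('side'); t=cam('top')
a=cv2.resize(c['img'][190:280,230:350,::-1],(800,600),interpolation=cv2.INTER_CUBIC); cv2.imwrite('pics/i.png',a)
P=pts(c,np.ones((420,560),bool)); d=P-C0; q=np.stack([d@XP,d@YP,d[:,2]],1); m=(np.hypot(q[:,0]-50,q[:,1]+40)<20)&(q[:,2]<30)
A=np.c_[q[m][:,:2]-[50,-40],np.ones(m.sum())]; print(m.sum(),np.linalg.lstsq(A,q[m][:,2],rcond=None)[0]); m2=(np.hypot(q[:,0]+60,q[:,1]+20)<30); print('plate',np.median(q[m2][:,2]))
R=np.stack([-YP,-XP,[0,0,-1]],1)
for d in models.cut_out('disc_mid','side'): 
    x=pts(c,d['region']); print(d['conf'],pl(np.median(x,0)).round(1) if len(x) else '')
go(w(82,95,90),R)
E
```

```text
120 [-1.77970523e-02  2.23404557e-03  5.32691405e+00]
plate 0.11281940636088006
0.8 [-91.6 173.9  -3.3]
0.76 [-211.2  -51.2   -2.9]
0.65 [ 45.7 -39.9   5.1]
shift cm [ 2.47 -5.3   4.97] turn [-0.  -0.  -0.1] now [ 29.  119.8 139.7] F [-0.2  0.8  0.1] 15.85
```

View pics/i.png

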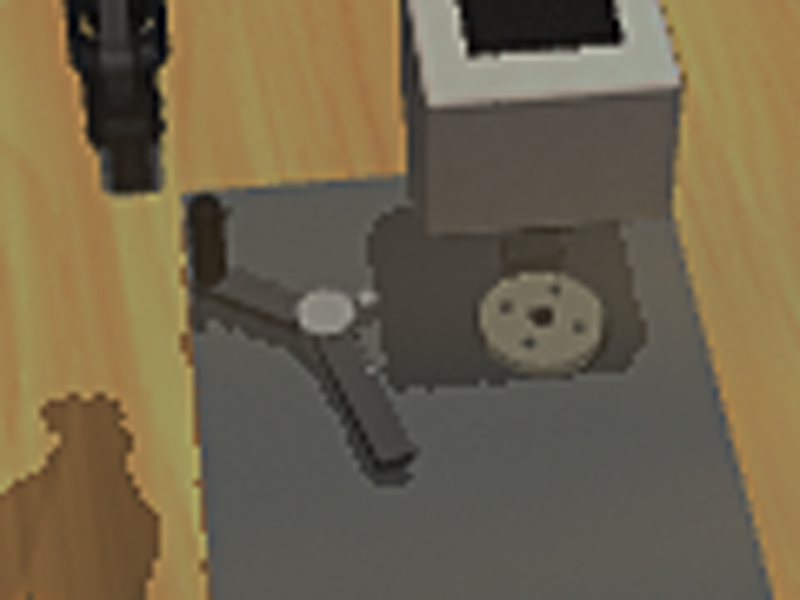

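The disc shows flat in its pocket at (543,320), 5.3 mm proud and level, so it is seated. The pin's top is at about (205,200).

```bash
python3 - <<'E'
from h import *
c=cam('side'); p=pl(onplane(c,230+206/6.667-.5,190+203/6.667-.5,67)); print(p,np.degrees(np.arctan2(p[1]-50,p[0]-50)))
R=np.stack([-YP,-XP,[0,0,-1]],1); go(w(82.5,95,80),R)
E
```

```text
[83.23085119 93.63123957 55.        ] 52.70602177698578
shift cm [ 2.45 -5.35  5.98] turn [-0.  -0.1 -0.1] now [ 29.  119.7 139.7] F [ 1.4 -0.5 -1.1] 15.9
```

Emit:
{"name": "carry_out", "arguments": {
  "steps": [2.5,-5.4,4,0,0,0,2.5,-5.4,6,0,0,0,2.5,-5.4,6,0,0,0,2.5,-5.4,9,0,0,0,2.5,-5.4,11.7,0,0,0,2.5,-5.4,11.7,0,0,0]
}}

```text
clock: 16.65
ee_pos: [477.5, -7.2, 34.6]
eef_rot: [[0.997, -0.082, -0.001], [-0.082, -0.997, -0.001], [-0.001, 0.001, -1.0]]
contact_force: [0.3, 0.9, -0.3]
gripper_width: 38.6
grasp_force: 0.0
```

```bash
python3 - <<'E'
from h import *
R=np.stack([-YP,-XP,[0,0,-1]],1); go(w(82.7,94.2,22),R)
s=manip.observe(); q=pl(s['ee_pos']); T=R
for a in range(60,136,8):
    x,y=50+55*np.cos(np.radians(a)),50+55*np.sin(np.radians(a)); x-=8
    print(a,(np.array(s['eef_rot']).T@(w(x,y,q[2])-s['ee_pos'])/10).round(2))
E
```

```text
shift cm [ 0.08 -0.04  0.06] turn [ 0.   0.1 -0.1] now [82.3 95.  22.6] F [ 0.3  0.9 -0.3] 16.65
60 [-0.26  1.28  0.  ]
68 [-0.59  1.97  0.  ]
76 [-0.83  2.7   0.  ]
84 [-0.96  3.45  0.  ]
92 [-0.98  4.22  0.  ]
100 [-0.9   4.98  0.  ]
108 [-0.71  5.73  0.  ]
116 [-0.43  6.44  0.  ]
124 [-0.04  7.1   0.  ]
132 [0.43 7.71 0.  ]
```

Emit:
{"name": "carry_out", "arguments": {
  "steps": [-0.15,0.7,0,0,0,0,-0.26,1.3,0,0,0,0,-0.6,2.0,0,0,0,0,-0.83,2.7,0,0,0,0,-0.96,3.45,0,0,0,0,-0.98,4.2,0,0,0,0,-0.9,5.0,0,0,0,0,-0.7,5.7,0,0,0,0,-0.43,6.4,0,0,0,0,-0.04,7.1,0,0,0,0,-0.04,7.1,0,0,0,0]
}}

```text
clock: 18.02
ee_pos: [473.0, -77.7, 34.9]
eef_rot: [[0.997, -0.082, 0.002], [-0.082, -0.997, -0.001], [0.002, 0.0, -1.0]]
contact_force: [0.1, 0.5, 0.1]
gripper_width: 38.4
grasp_force: 0.0
```

Emit:
{"name": "carry_out", "arguments": {
  "steps": [0.2,0.3,0,0,0,0,0.3,0.5,0,0,0,0,0.3,0.5,0,0,0,0]
}}

```text
clock: 18.4
ee_pos: [475.1, -82.1, 34.9]
eef_rot: [[0.997, -0.081, 0.001], [-0.081, -0.997, -0.0], [0.001, 0.0, -1.0]]
contact_force: [0.5, -0.0, -0.3]
gripper_width: 38.4
grasp_force: 0.0
```

Emit:
{"name": "carry_out", "arguments": {
  "steps": [0.1,0.15,0,0,0,0,0.25,0.3,0,0,0,0,0.25,0.3,0,0,0,0]
}}

```text
clock: 18.77
ee_pos: [477.3, -85.4, 34.8]
eef_rot: [[0.997, -0.081, 0.001], [-0.081, -0.997, -0.0], [0.001, 0.0, -1.0]]
contact_force: [0.7, 0.0, 0.0]
gripper_width: 38.4
grasp_force: 0.0
```

Emit:
{"name": "carry_out", "arguments": {
  "steps": [0.1,0.15,0,0,0,0,0.2,0.3,0,0,0,0,0.2,0.3,0,0,0,0]
}}

```text
clock: 19.15
ee_pos: [478.1, -86.8, 34.8]
eef_rot: [[0.997, -0.079, -0.001], [-0.079, -0.997, 0.001], [-0.001, -0.001, -1.0]]
contact_force: [-2.5, 5.4, 2.5]
gripper_width: 38.6
grasp_force: 2.8
```

```bash
python3 - <<'E'
from h import *
c=cam('side'); t=cam('top')
a=cv2.resize(c['img'][190:280,230:350,::-1],(400,300),interpolation=cv2.INTER_CUBIC)
b=cv2.resize(t['img'][160:250,240:360,::-1],(400,300),interpolation=cv2.INTER_CUBIC); cv2.imwrite('pics/j.png',np.hstack([a,b]))
go(w(14,91,22))
E
```

```text
shift cm [-0.3  -1.1   0.08] turn [0. 0. 0.] now [ 3.  88.  22.8] F [-2.7  6.   2.7] 19.25
```

View pics/j.png

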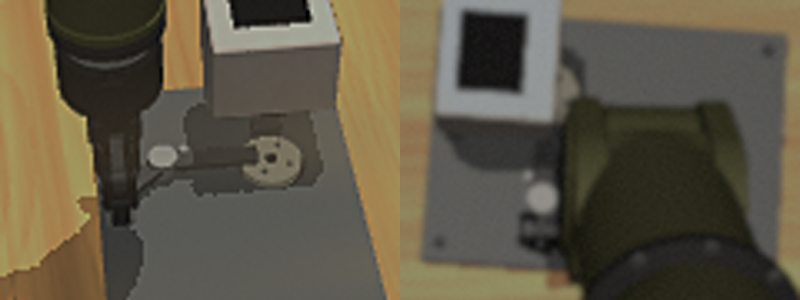

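Emit:
{"name": "carry_out", "arguments": {
  "steps": [0.1,0.2,0,0,0,0,0.1,0.2,0,0,0,0]
}}

```text
clock: 19.5
ee_pos: [478.2, -87.0, 34.7]
eef_rot: [[0.997, -0.077, -0.002], [-0.077, -0.997, 0.003], [-0.003, -0.003, -1.0]]
contact_force: [-3.9, 11.4, 4.9]
gripper_width: 38.7
grasp_force: 5.6
```

Emit:
{"name": "carry_out", "arguments": {
  "steps": [-0.2,-0.5,0,0,0,0,-0.3,-1.1,0,0,0,0,-0.3,-1.1,0,0,0,0,-0.3,-1.1,-3,0,0,0,-0.3,-1.1,-8,0,0,0,-4,-1.1,-14,0,0,0,-8,2,-18,0,0,0,-12,4,-20,0,0,0,-14,6,-20,0,0,0,-14,6,-20,0,0,0]
}}

```text
clock: 20.75
ee_pos: [333.7, -140.4, 235.3]
eef_rot: [[0.996, -0.085, 0.002], [-0.085, -0.996, -0.001], [0.002, 0.001, -1.0]]
contact_force: [0.5, 0.1, 0.3]
gripper_width: 38.1
grasp_force: 0.0
```

```bash
python3 - <<'E'
from h import *
c=cam('side'); t=cam('top')
a=cv2.resize(c['img'][190:280,230:350,::-1],(400,300),interpolation=cv2.INTER_CUBIC)
b=cv2.resize(t['img'][160:250,240:360,::-1],(400,300),interpolation=cv2.INTER_CUBIC); cv2.imwrite('pics/k.png',np.hstack([a,b]))
P=pts(c,np.ones((420,560),bool)); d=P-C0; q=np.stack([d@XP,d@YP,d[:,2]],1); m=(abs(q[:,0]-50)<40)&(abs(q[:,1]-10)<18)&(q[:,2]>11)&(q[:,2]<18)
print('bar x at y~10',np.median(q[m],0))
m=(q[:,2]>30)&(q[:,2]<60)&(q[:,1]>70)&(q[:,1]<120)&(abs(q[:,0]-30)<50); print('pin',np.median(q[m],0))
E
```

```text
bar x at y~10 [47.86187988  9.71931362 14.53005659]
pin [10.61424479 91.24348436 48.61245369]
```

View pics/k.png

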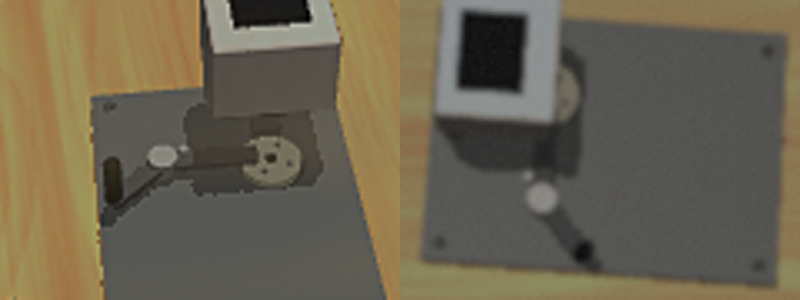

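The picture shows the hold-down at its stop with the bar tip over the disc's edge at about (250,155). The disc is still flat, and the arm is clear of everything.

```bash
python3 -c "
from plant import job_done; print(job_done())"
```

```text
the job is handed in; nothing more can be done
None
```

The white disc sits flat in the pocket (about 5 mm proud), the hold-down is swung over it to its stop and released, and the job was handed in at about 21 s with the arm clear and no knock on the camera head or the things round the plate that I could see.

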